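Turn the baby wheels in the tip tray and hang them up to be weighed

ROBOT

A 7-joint arm with a two-finger parallel gripper is mounted at the origin on the work surface. World frame = base frame: x ahead of the robot, y to its left, z up, the work surface at z = 0. Lengths are in m, angles in rad, forces in N, time in s.
With the tool pointing down it reaches from about 0.425 to 1.025 m from the base axis. Payload 9.4 kg.
Tool frame: the origin (TCP) lies at the centre of the arm's flange, where the gripper is bolted on; the fingertips stand 186 mm ahead of it and the grasp point (between the pads) lies 167 mm ahead of it (ctrl.tcp_to_grasp is the distance from the TCP to the grasp point, in m); z points along the fingers, y is the line along which they close (so a half turn about z gives the same grasp; the last joint's range is limited). The gripper opens to 93 mm and grips with 3 to 60 N. Pads are 15 mm wide; open, the fingers measure 128 mm over their backs; the gripper's body (75 mm by 188 mm) begins 65 mm behind the grasp point.
Start: joints at [1.133, 0.599, -0.003, 1.599, 0.002, 0.943, -0.08], TCP at [0.256, -0.678, 0.405] pointing down, gripper open.
Joint ranges: [-2.57, 2.57], [-0.35, 1.97], [-1.29, 1.29], [0.11, 2.56], [-1.05, 4.19], [0.11, 1.86], [-2.63, 2.63]. Speed limits (rad/s): [2.22, 2.22, 3.01, 3.01, 3.14, 3.14, 3.14].

INTERFACE

Orientations are given as a unit quaternion [x, y, z, w].
In Python, from cell import get_state, eyes, finish_job, ctrl gives the robot as it stands.
- The arm moves only by the shell command python3 -m crank 'ROWS' [OPENING] [FORCE]. ROWS is a JSON object of lists of equal length, an entry for each row: "travel": the shift along the tool's x, y, z scaled (see below), a list of three; "yaw": the turn about the tool's z scaled (see below). A call has exactly 10 rows; each row is the pose to reach, as a shift and turn from the pose commanded when the call began, along the tool's axes at that moment, turning the shorter way round; what a row does not reach only later rows make up. The controller multiplies each number of a shift by 0.4 m and each number of a turn by 180 degrees. A row lasts 1/12 s, in which the tool goes at most 41.7 mm and 7.16 degrees, less where a joint would pass 70% of its speed; a pose out of reach is approached as far as the arm can. A call with a number of a shift or a turn outside -1 to 1 is refused whole. A call with a gripper value outside its range is refused whole. OPENING is the opening, from 0 (shut) to 1 (fully open), set as the call begins (- or left out, the last holds). The fingers move at their own pace and stop on an object; FORCE is the grip in N (left out, the last holds). Time passes only in rows, so rows that repeat a pose let the fingers close, or fill a call up. It gives the time, the measured TCP pose, the force, the opening and the grip force at its end, in the units of the state.
- get_state(): the state, without advancing time (a new reading comes with each control period).
- eyes.get_image(name): name is "scene" or "side" or "wrist"; returns a dict with "img" (480x640x3 uint8, red, green, blue), "fx", "fy", "cx", "cy" (pixels), "xyz" and "orientation" of the camera in the world; the wrist camera has in their place "tool_from_camera" (4x4, takes a point from camera to tool coordinates, whose origin is the TCP and whose axes are the flange's). Camera axes: x right, y down, z forward; pixel columns grow to the right and rows downward; lengths in m; the calibration is good to about 2 mm. A picture is of the moment at which its call begins: read the wrist's pose just before it. There is no depth.
- finish_job(): hands the job in; it is judged then, once.
The state is a dict: "time_s": time; "joint_positions": joint angles; "dq": joint speeds; "tau": joint torques, N m; "ee_pos": TCP position; "tcp_rot": TCP orientation; "wrist_force": force on the tool from outside, world axes, zero at the start; "moment": the same for the moment, N m; "finger_gap": finger opening in m; "grip_force": force on a finger pad.
Only numpy, scipy, OpenCV 4.12 (cv2) and the standard library are available. Lean on these libraries where they do the work, as an engineer would, in place of code of your own. Each camera call takes 0.05 s, during which the arm holds its last target. There are 200 camera calls.

TASK

Lay all the plain yellow cheese wheels side by side, red mark up, on the hinged leaf of the turning tray, then swing the leaf up (it has a blue lifting bar) until every wheel has slid and tumbled over onto the landing, cream face up, and swing the leaf back down flat. Put the turned wheels, still cream face up, into the weighing pan while it stands on the table, shared over both sides of its handle so that it hangs about level; then hang the pan by its handle bar in the twin hook of the spring balance, letting the load down gently so that the spring is not jolted to its stop, and leave it hanging free and still. Leave the green herb wheels, the jar and the brush where they are.

Things in the scene. Friction and masses are not known exactly. Their poses are not given: they have to be found in the camera images.
- wheel1: baby cheese wheel, a waxed yellow disc 54 mm in diameter and 28 mm high, about 70 g; its origin is its centre, its z axis runs through its flat faces. The +z face bears a round dark-red mark, the -z face a pale cream disc. At the start it lies mark up (z up) on the ageing board; turned over, its z axis points down. None if this wheel is not there today
- wheel2: baby cheese wheel, a waxed yellow disc 54 mm in diameter and 28 mm high, about 70 g; its origin is its centre, its z axis runs through its flat faces. The +z face bears a round dark-red mark, the -z face a pale cream disc. At the start it lies mark up (z up) on the ageing board; turned over, its z axis points down. None if this wheel is not there today
- wheel3: baby cheese wheel, a waxed yellow disc 54 mm in diameter and 28 mm high, about 70 g; its origin is its centre, its z axis runs through its flat faces. The +z face bears a round dark-red mark, the -z face a pale cream disc. At the start it lies mark up (z up) on the ageing board; turned over, its z axis points down. None if this wheel is not there today
- herb1: herb wheel, pale green with dark flecks on all sides, same size as the yellow wheels (54 mm across, 28 mm high), origin at its centre; stands on the ageing board among the yellow wheels and stays there
- herb2: herb wheel, pale green with dark flecks on all sides, same size as the yellow wheels (54 mm across, 28 mm high), origin at its centre; stands on the ageing board among the yellow wheels and stays there
- board: ageing board of planks on the table, 270 mm (its x) by 176 mm (its y), 18 mm thick; origin under its centre, fixed. The wheels and the herb wheels stand on it in places about 84 mm apart
- turner: turning tray, fixed: a base board with a white landing on its +x side (away from the robot) and a white hinged leaf on its -x side. Origin on the table under the middle of the hinge line, which runs along its y 26 mm above the table; 232 mm wide overall in y. Both leaf and landing have three lanes at y = -72, 0 and +72 mm, parted by steel ribs 4 mm thick and 10 mm high above the floor
- landing (a point): centre of the landing's floor, 55 mm from the hinge line, 14 mm above the table; axes as the turner's. The floor reaches from 12 to 104 mm beyond the hinge line and ends at a stop 8 mm higher than the floor. Tumbled wheels come to lie with their centres about 57 mm beyond the hinge line
- leaf_mid (a point): centre of the leaf's floor, 43 mm from the hinge line; z is the leaf's normal, x points to the hinge. The floor is 86 mm long from the hinge outwards, 30 mm above the table when the leaf lies flat. A steel toe 6 mm high runs along its hinge edge: wheels slide down to it when the leaf is raised, and topple over it at about 75 deg
- leaf_bar (a point): middle of the leaf's blue lifting bar, a round bar 10 mm thick and 90 mm long parallel to the hinge line, 120 mm out from it and 40 mm above the table when the leaf lies flat. There is a free gap of 29 mm between the bar and the leaf's edge; its two arms leave it at its ends (45 mm from the middle)
- hinge (a point): middle of the leaf's hinge line (axis along y), 26 mm above the table; axes as the turner's
- leaf (a joint): angle of the leaf in rad: 0 lying flat, 1.6 fully up (stop). It is light (about 0.3 kg), not sprung, and falls back by itself when let go below about 1.3
- pan: aluminium weighing pan, about 0.26 kg, 186 mm (its x) by 150 mm (its y), floor 4 mm thick, rim 10 mm high; origin under the middle of its floor. A standing steel handle crosses its middle: two posts at y = -65 and +65 mm and a bar along y. A wheel fits flat on the floor in each quarter, e.g. at x = -60 or +60 mm, y = -42 or +42 mm
- pan_bar (a point): middle of the pan's handle bar (blue sleeve, about 10 mm thick), 100 mm above the underside of the pan; axes as the pan's, the bar runs along y
- scale: spring balance, fixed: a green column 44 x 56 mm, 250 mm high, on a steel foot; origin on the table under the column. Its -x axis is the way the twin hook points
- hook_seat (a point): valley of the twin hook, midway between its two prongs; moves down with the hook. Axes as the scale's. 150 mm from the column's axis, 175 mm above the table when unloaded. The prongs (steel rod 8 mm thick) lie at y = -36 and +36 mm; at the seat their axis is at this height, their upturned tips end 20 mm farther out (-x) and 22 mm higher, and behind the seat (+x) they rise gently to a cross rod 65 mm back. A bar resting in both prongs has its axis about 10 mm above this point
- hook (a joint): travel of the hook in m: 0 unloaded, grows downwards with the load, about 5 mm per newton (200 N/m); bottoms at 0.050. It bobs for a second or two when a load is let go
- jar: amber glass jar, 60 mm across, 85 mm high; bystander, origin under its middle
- brush: cheese brush lying on the table, about 200 mm long; bystander

How it is judged:
On the way, in this order (a step that is already met when the one before it is completed fails the run):
1. all the yellow wheels lie mark up on the leaf, which lies flat (x of wheel1 in the frame of leaf_mid between -0.05 and 0.05 m and y of wheel1 in the frame of leaf_mid between -0.11 and 0.11 m and z of wheel1 in the frame of leaf_mid between 0.005 and 0.03 m and angle between each of wheel1, wheel2, wheel3's own z axis and vertical below 0.35 rad and x of wheel2 in the frame of leaf_mid between -0.05 and 0.05 m and y of wheel2 in the frame of leaf_mid between -0.11 and 0.11 m and z of wheel2 in the frame of leaf_mid between 0.005 and 0.03 m and x of wheel3 in the frame of leaf_mid between -0.05 and 0.05 m and y of wheel3 in the frame of leaf_mid between -0.11 and 0.11 m and z of wheel3 in the frame of leaf_mid between 0.005 and 0.03 m and value of joint leaf below 0.1 rad), for 0.2 s.
2. the leaf is swung up steeply with all the yellow wheels on it (x of wheel1 in the frame of leaf_mid between -0.06 and 0.06 m and y of wheel1 in the frame of leaf_mid between -0.115 and 0.115 m and z of wheel1 in the frame of leaf_mid between 0.003 and 0.035 m and x of wheel2 in the frame of leaf_mid between -0.06 and 0.06 m and y of wheel2 in the frame of leaf_mid between -0.115 and 0.115 m and z of wheel2 in the frame of leaf_mid between 0.003 and 0.035 m and x of wheel3 in the frame of leaf_mid between -0.06 and 0.06 m and y of wheel3 in the frame of leaf_mid between -0.115 and 0.115 m and z of wheel3 in the frame of leaf_mid between 0.003 and 0.035 m and value of joint leaf above 0.8 rad), for 0.05 s.
3. all the yellow wheels lie on the landing, turned over (x of wheel1 in the frame of landing between -0.055 and 0.055 m and y of wheel1 in the frame of landing between -0.115 and 0.115 m and z of wheel1 in the frame of landing between 0.005 and 0.03 m and angle between each of wheel1, wheel2, wheel3's own z axis and vertical above 2.8 rad and x of wheel2 in the frame of landing between -0.055 and 0.055 m and y of wheel2 in the frame of landing between -0.115 and 0.115 m and z of wheel2 in the frame of landing between 0.005 and 0.03 m and x of wheel3 in the frame of landing between -0.055 and 0.055 m and y of wheel3 in the frame of landing between -0.115 and 0.115 m and z of wheel3 in the frame of landing between 0.005 and 0.03 m), for 0.2 s.
4. all the yellow wheels lie turned over in the pan, which stands on the table, the balance unloaded (x of wheel1 in the frame of pan between -0.085 and 0.085 m and y of wheel1 in the frame of pan between -0.07 and 0.07 m and z of wheel1 in the frame of pan between 0.008 and 0.032 m and angle between each of wheel1, wheel2, wheel3's own z axis and vertical above 2.65 rad and x of wheel2 in the frame of pan between -0.085 and 0.085 m and y of wheel2 in the frame of pan between -0.07 and 0.07 m and z of wheel2 in the frame of pan between 0.008 and 0.032 m and x of wheel3 in the frame of pan between -0.085 and 0.085 m and y of wheel3 in the frame of pan between -0.07 and 0.07 m and z of wheel3 in the frame of pan between 0.008 and 0.032 m and height (world z) of pan below 0.01 m and value of joint hook below 0.004 m), for 0.2 s.
At the end, for the whole second after the job is handed in: all yellow wheels cream face up (28 deg) in the pan; pan hung by its bar on both prongs (bar within 25 mm and 20 deg of the seat, pan within 12 deg of level, over 30 mm off the table); hook dipped 10 to 40 mm, slower than 10 mm/s, pan under 30 mm/s; leaf down (under 0.1 rad) (x of wheel1 in the frame of pan between -0.085 and 0.085 m and y of wheel1 in the frame of pan between -0.07 and 0.07 m and z of wheel1 in the frame of pan between 0.008 and 0.032 m and angle between each of wheel1, wheel2, wheel3's own z axis and vertical above 2.65 rad and x of wheel2 in the frame of pan between -0.085 and 0.085 m and y of wheel2 in the frame of pan between -0.07 and 0.07 m and z of wheel2 in the frame of pan between 0.008 and 0.032 m and x of wheel3 in the frame of pan between -0.085 and 0.085 m and y of wheel3 in the frame of pan between -0.07 and 0.07 m and z of wheel3 in the frame of pan between 0.008 and 0.032 m and distance between pan_bar and hook_seat below 0.025 m and angle between the y axis of pan and the y axis of hook_seat, either way round below 0.35 rad and angle between pan's own z axis and vertical below 0.22 rad and height (world z) of pan above 0.03 m and value of joint hook between 0.01 and 0.04 m and velocity of joint hook between -0.01 and 0.01 m/s and linear speed of pan below 0.03 m/s and value of joint leaf below 0.1 rad); the robot touches nothing.
It fails at once if a herb wheel is moved more than 30 mm (distance of any of herb1, herb2 from where it was at the start of the episode above 0.03 m).
It fails at once if the jar or the brush is moved more than 40 mm (distance of any of jar, brush from where it was at the start of the episode above 0.04 m).
It fails at once if the spring is jolted or pulled down to its stop (hook travel over 45 mm) (value of joint hook above 0.045 m).
Of wheel1, wheel2, wheel3 only 2 to 3 are there at a start; the rules pass over those that are not, and their reading is None.
At some moment in a run one of wheel1, wheel2, wheel3 may be knocked a few centimetres aside while the robot is not near it.
It also fails if it takes over 208 s, if anything falls off the work surface, if the arm or the gripper's body presses on something with over 40 N, if the wrist force passes 120 N, or if a joint passes its speed limit or range.

## Working session

There is one attempt and no reset: what is moved stays moved. The work goes in short steps, Python scripts to look and compute and a shell command to move; the robot and the scene stay as the last step left them, time stands still between calls to the robot, and variables do not carry over. Pictures are saved under pics/ and viewed, at most 14 in all, crops included, and the job is handed in when it is done.

```bash
ls; mkdir -p pics; cat > h.py <<'E'
import numpy as np, cv2, json
from scipy.spatial.transform import Rotation as R
from cell import get_state, eyes, finish_job, ctrl
def snap(name, fn=None):
    s=get_state(); d=eyes.get_image(name)
    if name=='wrist':
        T=np.eye(4); T[:3,:3]=R.from_quat(s['tcp_rot']).as_matrix(); T[:3,3]=s['ee_pos']
        C=T@np.array(d['tool_from_camera'])
    else:
        C=np.eye(4); C[:3,:3]=R.from_quat(d['orientation']).as_matrix(); C[:3,3]=d['xyz']
    if fn:
        cv2.imwrite('pics/'+fn+'.png',d['img'][:,:,::-1])
        np.savez('pics/'+fn+'.npz',C=C,K=[d['fx'],d['fy'],d['cx'],d['cy']])
    return d['img']
def pt(fn,u,v,z):
    m=np.load('pics/'+fn+'.npz'); fx,fy,cx,cy=m['K']; C=m['C']
    r=C[:3,:3]@np.array([(u-cx)/fx,(v-cy)/fy,1]); return C[:3,3]+r*(z-C[2,3])/r[2]
def px(fn,p):
    m=np.load('pics/'+fn+'.npz'); fx,fy,cx,cy=m['K']; C=m['C']
    q=C[:3,:3].T@(np.array(p)-C[:3,3]); return np.array([q[0]/q[2]*fx+cx,q[1]/q[2]*fy+cy])
def go(x,y,z,yawdeg=None):
    "numbers to type: grasp point to world x,y,z, tool down; yaw = world heading of tool y axis"
    s=get_state(); M=R.from_quat(s['tcp_rot']).as_matrix()
    d=M.T@(np.array([x,y,z+ctrl.tcp_to_grasp])-s['ee_pos'])
    h=np.degrees(np.arctan2(M[1,1],M[0,1])); o=''
    if yawdeg is not None:
        a=(yawdeg-h+90)%180-90; o=' yaw %.4f (%.1f deg; q7 %.2f)'%(-a/180,-a,s['joint_positions'][6])
    print('travel',(d/0.4).round(4).tolist(),o,'heading %.1f'%h,'rows>=%d'%np.ceil(np.linalg.norm(d)/.0417))
def st():
    s=get_state(); M=R.from_quat(s['tcp_rot']).as_matrix()
    print('t',round(s['time_s'],2),'grasp',(np.array(s['ee_pos'])+M[:,2]*ctrl.tcp_to_grasp).round(4),'h %.1f'%np.degrees(np.arctan2(M[1,1],M[0,1])),'F',np.round(s['wrist_force'],1),'gap',round(s['finger_gap'],4),'grip',round(s['grip_force'],1))
E
python3 - <<'E'
from h import *
for n in('scene','side','wrist'):
    snap(n,n+'0'); m=np.load('pics/%s0.npz'%n); print(n,m['C'].round(3).tolist(),m['K'])
st()
E
```

```text
pics
scene [[0.69, 0.571, -0.445, 1.142], [0.724, -0.549, 0.418, -0.459], [-0.005, -0.61, -0.792, 1.105], [0.0, 0.0, 0.0, 1.0]] [573.44975544 573.44975544 313.34035335 228.01862076]
side [[0.983, -0.099, 0.155, 0.422], [-0.183, -0.601, 0.778, -0.891], [0.016, -0.793, -0.608, 0.867], [0.0, 0.0, 0.0, 1.0]] [527.23091124 527.23091124 324.88445361 237.50757216]
wrist [[0.352, -0.892, -0.284, 0.335], [-0.936, -0.336, -0.104, -0.647], [-0.003, 0.302, -0.953, 0.385], [0.0, 0.0, 0.0, 1.0]] [407.81196718 407.81196718 321.42672644 238.30831306]
t 0.15 grasp [ 0.2558 -0.678   0.2368] h -69.3 F [ 0.1 -0.8  0.6] gap 0.0933 grip 0.0
```

View pics/scene0.png

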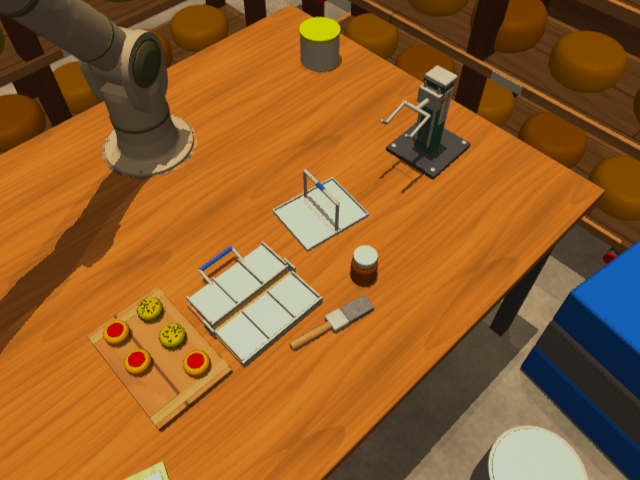

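View pics/side0.png

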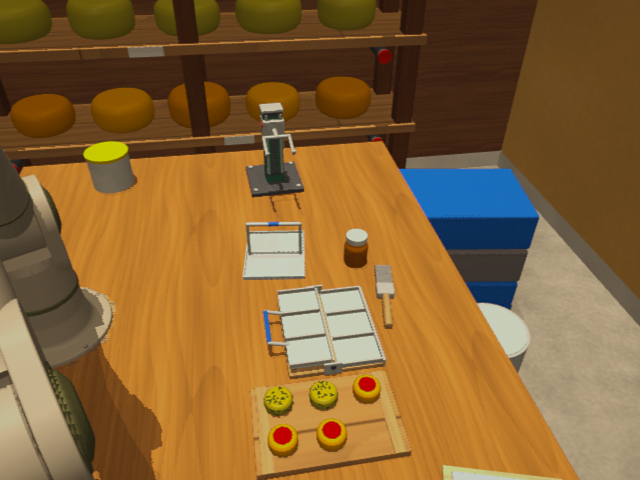

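Scene: the wheels are at (116,331), (137,361) and (196,362), and the herbs at (150,307) and (173,335). The turner is centred near (255,300), the pan at (321,212), and the hook prongs run from about (385,122) to (425,100). The side view agrees, with three wheels present. I'll enlarge for exact pixels.

```bash
python3 - <<'E'
from h import *
a=cv2.imread('pics/scene0.png')
cv2.imwrite('pics/c1.png',cv2.resize(a[235:435,85:335],None,fx=3,fy=3,interpolation=cv2.INTER_CUBIC))
b=np.hstack([cv2.resize(a[55:185,375:475],None,fx=4,fy=4,interpolation=cv2.INTER_CUBIC),cv2.resize(a[160:290,268:368],None,fx=4,fy=4,interpolation=cv2.INTER_CUBIC)])
cv2.imwrite('pics/c2.png',b)
for u,v in((116,331),(137,361),(196,362),(150,307),(173,335)): print(pt('scene0',u,v,.046).round(3))
print('side')
for u,v in((283,436),(332,431),(367,384),(278,397),(323,391)): print(pt('side0',u,v,.046).round(3))
E
```

```text
[ 0.46  -0.376  0.046]
[ 0.547 -0.382  0.046]
[ 0.629 -0.298  0.046]
[ 0.461 -0.294  0.046]
[ 0.549 -0.297  0.046]
side
[ 0.459 -0.378  0.046]
[ 0.543 -0.383  0.046]
[ 0.627 -0.298  0.046]
[ 0.459 -0.298  0.046]
[ 0.543 -0.299  0.046]
```

View pics/c1.png

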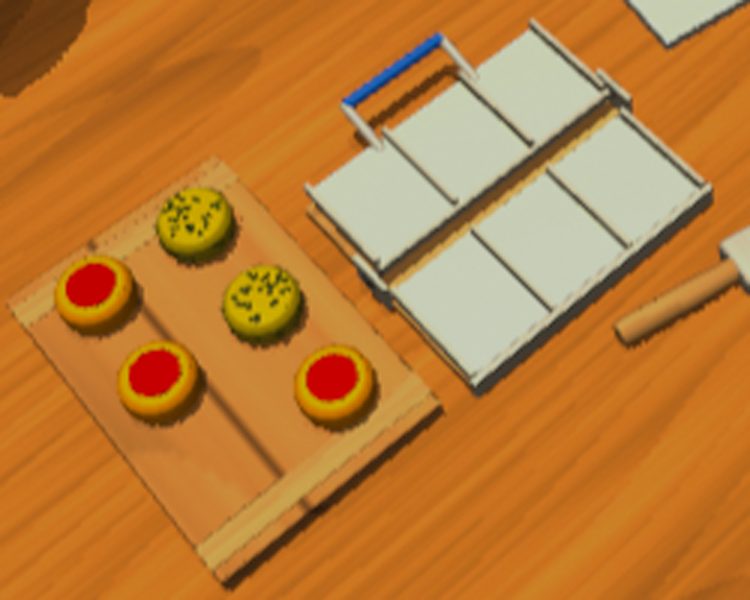

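View pics/c2.png

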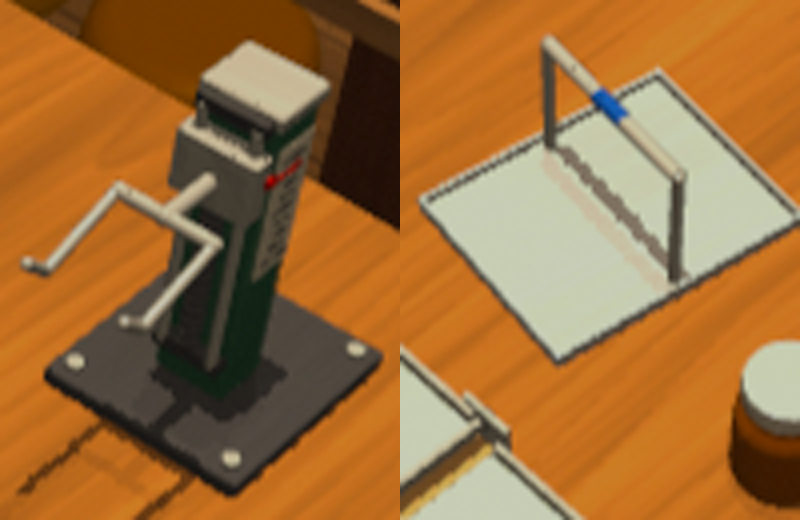

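Crop 1 shows the leaf bar ends at (346,104) and (440,40), the hinge brackets at (372,275) and (616,88), and the landing's outer corners at (474,388) and (710,190). Crop 2 shows the pan corners at (420,203), (558,360), (800,212) and (658,70), the pan bar ends at (548,42) and (682,177), the hook's cross rod ends at (120,188) and (218,243), and the prong seats at about (47,270) and (145,325).

```bash
python3 - <<'E'
from h import *
c1=lambda u,v:(u/3+85,v/3+235)
c2=lambda u,v:(u/4+375,v/4+55)
c3=lambda u,v:((u-400)/4+268,v/4+160)
def P(l,f,z,*q):
    r=[pt('scene0',*f(*a),z) for a in q]; print(l,[x[:2].round(4).tolist() for x in r]); return r
P('marks',c1,.046,(91,285),(155,373),(331,377))
P('leafbar',c1,.043,(346,104),(440,40))
P('hinge',c1,.034,(372,272),(616,85))
P('landing outer top',c1,.022,(474,378),(710,185))
P('leaf outer corners',c1,.038,(308,187),(532,22))
p=P('pan corners',c3,.013,(420,203),(558,360),(800,212),(658,70)); print(np.mean(p,0))
P('pan bar',c3,.1,(548,42),(682,177),(609,104))
P('cross rod',c2,.187,(120,188),(218,243))
P('seats',c2,.177,(45,270),(143,325))
P('tips',c2,.197,(27,262),(124,320))
P('foot',c2,.01,(45,370),(235,492),(382,352))
P('columntop',c2,.25,(200,82),(268,120),(330,85),(248,42))
P('jar',lambda u,v:(u,v),.085,(366,256))
E
```

```text
marks [[0.4575, -0.3762], [0.5431, -0.3802], [0.626, -0.2977]]
leafbar [[0.4569, -0.1598], [0.4595, -0.0732]]
hinge [[0.5764, -0.2284], [0.5777, -0.0006]]
landing outer top [[0.6816, -0.2247], [0.6837, -0.005]]
leaf outer corners [[0.4922, -0.221], [0.4919, -0.0097]]
pan corners [[0.4215, 0.0825], [0.5666, 0.0626], [0.5883, 0.2458], [0.4443, 0.2661]]
[0.50517335 0.16424473 0.013     ]
pan bar [[0.4381, 0.1768], [0.5682, 0.1599], [0.4992, 0.1686]]
cross rod [[0.5012, 0.4525], [0.5741, 0.4566]]
seats [[0.5119, 0.3741], [0.583, 0.38]]
tips [[0.5136, 0.3537], [0.5849, 0.3573]]
foot [[0.4651, 0.45], [0.6247, 0.4552], [0.612, 0.6276]]
columntop [[0.5155, 0.4963], [0.5654, 0.4975], [0.5704, 0.5492], [0.511, 0.5466]]
jar [[0.7038, 0.1085]]
```

```bash
cat >> h.py <<'E'
def marks(z=.046,cam='scene'):
    img=snap(cam,'tmp'); hsv=cv2.cvtColor(img,cv2.COLOR_RGB2HSV)
    m=(((hsv[...,0]<5)|(hsv[...,0]>174))&(hsv[...,1]>190)&(hsv[...,2]>110)).astype('uint8')
    n,l,s,c=cv2.connectedComponentsWithStats(m)
    for i in range(1,n):
        p=pt('tmp',*c[i],z)
        if s[i,4]>60 and .35<p[0]<.8 and -.5<p[1]<.4: print(cam,'mark',p[:2].round(4),'area',s[i,4])
E
python3 - <<'E'
from h import *
marks(); marks(cam='side')
go(.458,-.377,.14,-45)
E
```

```text
scene mark [ 0.4557 -0.3767] area 169
scene mark [ 0.5412 -0.3809] area 188
scene mark [ 0.6253 -0.2976] area 182
side mark [ 0.6267 -0.2978] area 170
side mark [ 0.5429 -0.3804] area 223
side mark [ 0.4574 -0.3763] area 233
travel [0.7386, -0.526, 0.2428]  yaw -0.1351 (-24.3 deg; q7 -0.08) heading -69.3 rows>=10
```

```bash
python3 -m crank '{"travel":[[0.09,-0.065,0],[0.18,-0.13,0],[0.27,-0.2,0],[0.36,-0.26,0],[0.45,-0.32,0],[0.54,-0.39,0.08],[0.63,-0.45,0.16],[0.7,-0.5,0.22],[0.737,-0.528,0.243],[0.737,-0.528,0.243]],"yaw":[-0.02,-0.04,-0.06,-0.08,-0.1,-0.12,-0.135,-0.135,-0.135,-0.135]}' 0.85 15
python3 -c "
from h import *
st(); go(.4568,-.3765,.043,-45)"
```

```text
time_s: 1.08
ee_pos: [0.4595, -0.3718, 0.305]
tcp_rot: [0.923, 0.385, 0.0, -0.002]
wrist_force: [0.5, 0.4, 0.2]
finger_gap: 0.0791
grip_force: 0.0
t 1.08 grasp [ 0.4593 -0.3711  0.1377] h -44.7 F [0.5 0.4 0.2] gap 0.0791 grip 0.0
travel [-0.0137, 0.0043, 0.2367]  yaw 0.0015 (0.3 deg; q7 -0.31) heading -44.7 rows>=3
```

```bash
python3 -m crank '{"travel":[[0,0,0],[0,0,0],[0,0,0.05],[0,0,0.1],[0,0,0.12],[0,0,0.12],[0,0,0.12],[0,0,0.12],[0,0,0.12],[0,0,0.12]],"yaw":[0,0,0,0,0,0,0,0,0,0]}'
python3 -c "
from h import *
st(); go(.4568,-.3765,.043,-45)"
```

```text
time_s: 1.92
ee_pos: [0.4573, -0.377, 0.2605]
tcp_rot: [0.924, 0.382, 0.0, 0.001]
wrist_force: [-0.9, -0.2, -0.3]
finger_gap: 0.0794
grip_force: 0.0
t 1.92 grasp [ 0.4575 -0.3771  0.0932] h -45.0 F [-0.9 -0.2 -0.3] gap 0.0794 grip 0.0
travel [-0.0, -0.0018, 0.1254]  yaw -0.0003 (-0.0 deg; q7 -0.32) heading -45.0 rows>=2
```

```bash
python3 -m crank '{"travel":[[0,0,0.06],[0,0,0.1],[0,0,0.125],[0,0,0.125],[0,0,0.125],[0,0,0.125],[0,0,0.125],[0,0,0.125],[0,0,0.125],[0,0,0.125]],"yaw":[0,0,0,0,0,0,0,0,0,0]}' | tail -2
python3 -m crank '{"travel":[[0,0,0],[0,0,0],[0,0,0],[0,0,0],[0,0,0],[0,0,-0.05],[0,0,-0.1],[0,0,-0.15],[0,0,-0.2],[0,0,-0.2]],"yaw":[0,0,0,0,0,0,0,0,0,0]}' 0.3 15 | tail -2
python3 -c "
from h import *
st(); go(.526,-.187,.12,0)"
```

```text
finger_gap: 0.0789
grip_force: 0.0
finger_gap: 0.0536
grip_force: 15.0
t 3.58 grasp [ 0.4584 -0.3776  0.1255] h -45.0 F [-0.5  0.7  0.1] gap 0.0536 grip 15.0
travel [0.4566, -0.216, 0.0131]  yaw -0.2502 (-45.0 deg; q7 -0.31) heading -45.0 rows>=5
```

```bash
python3 -m crank '{"travel":[[0.07,-0.033,0],[0.14,-0.066,0],[0.22,-0.1,0],[0.3,-0.14,0],[0.38,-0.18,0],[0.43,-0.2,0],[0.456,-0.216,0],[0.456,-0.216,0],[0.456,-0.216,0],[0.456,-0.216,0]],"yaw":[-0.036,-0.072,-0.108,-0.144,-0.18,-0.216,-0.25,-0.25,-0.25,-0.25]}' | tail -1
python3 -c "
from h import *
st(); go(.526,-.187,.057,0)"
```

```text
grip_force: 15.0
t 4.42 grasp [ 0.5244 -0.1879  0.1218] h -0.3 F [ 0.  -0.6 -1.4] gap 0.0537 grip 15.0
travel [0.0022, 0.0036, 0.1619]  yaw -0.0017 (-0.3 deg; q7 -0.08) heading -0.3 rows>=2
```

```bash
python3 -m crank '{"travel":[[0,0.001,0.06],[0.001,0.002,0.1],[0.001,0.002,0.13],[0.001,0.002,0.15],[0.001,0.002,0.16],[0.001,0.002,0.16],[0.001,0.002,0.16],[0.001,0.002,0.16],[0.001,0.002,0.16],[0.001,0.002,0.16]],"yaw":[0,0,0,0,0,0,0,0,0,0]}' | tail -1
python3 -c "
from h import *
st()"
python3 -m crank '{"travel":[[0,0,0],[0,0,0],[0,0,0],[0,0,0],[0,0,0],[0,0,-0.04],[0,0,-0.1],[0,0,-0.18],[0,0,-0.18],[0,0,-0.18]],"yaw":[0,0,0,0,0,0,0,0,0,0]}' 0.68 | tail -1
python3 -c "
from h import *
st(); marks(); marks(cam='side');go(.5425,-.3805,.10,-45)"
```

```text
grip_force: 15.0
t 5.25 grasp [ 0.5262 -0.1864  0.0588] h -0.0 F [-0.5 -0.8 -0.8] gap 0.0536 grip 15.0
grip_force: 0.0
t 6.08 grasp [ 0.5268 -0.1866  0.1317] h -0.1 F [ 0.2  0.2 -0.5] gap 0.0636 grip 0.0
scene mark [ 0.5412 -0.3809] area 188
scene mark [ 0.6253 -0.2977] area 183
side mark [ 0.5277 -0.1757] area 137
side mark [ 0.6268 -0.2978] area 169
side mark [ 0.5429 -0.3805] area 221
travel [-0.4855, 0.0425, 0.0746]  yaw 0.2498 (45.0 deg; q7 -0.08) heading -0.0 rows>=5
```

```bash
python3 -m crank '{"travel":[[-0.09,0.008,0],[-0.18,0.016,0],[-0.27,0.024,0],[-0.36,0.032,0],[-0.44,0.038,0],[-0.485,0.042,0],[-0.485,0.042,0.04],[-0.485,0.042,0.075],[-0.485,0.042,0.075],[-0.485,0.042,0.075]],"yaw":[0.036,0.072,0.108,0.144,0.18,0.216,0.25,0.25,0.25,0.25]}' 0.85 | tail -1
python3 -c "
from h import *
st(); go(.5425,-.3805,.043,-45)"
```

```text
grip_force: 0.0
t 7.02 grasp [ 0.5418 -0.3794  0.0984] h -44.9 F [ 1.2  0.4 -0.4] gap 0.0786 grip 0.0
travel [-0.0011, 0.0022, 0.1384]  yaw 0.0003 (0.1 deg; q7 -0.37) heading -44.9 rows>=2
```

Descend, grip and lift wheel 2.

```bash
python3 -m crank '{"travel":[[0,0,0.06],[0,0,0.11],[0,0,0.138],[0,0,0.138],[0,0,0.138],[0,0,0.138],[0,0,0.138],[0,0,0.138],[0,0,0.138],[0,0,0.138]],"yaw":[0,0,0,0,0,0,0,0,0,0]}' | tail -1
python3 -m crank '{"travel":[[0,0,0],[0,0,0],[0,0,0],[0,0,0],[0,0,0],[0,0,-0.05],[0,0,-0.1],[0,0,-0.15],[0,0,-0.2],[0,0,-0.2]],"yaw":[0,0,0,0,0,0,0,0,0,0]}' 0.3 15 | tail -2
python3 -c "
from h import *
st(); go(.526,-.115,.12,0)"
```

```text
grip_force: 0.0
finger_gap: 0.0539
grip_force: 15.0
t 8.68 grasp [ 0.5441 -0.3812  0.1287] h -45.0 F [-0.3 -0.9 -0.7] gap 0.0539 grip 15.0
travel [0.4387, -0.5011, 0.0198]  yaw -0.2502 (-45.0 deg; q7 -0.36) heading -45.0 rows>=7
```

```bash
python3 -m crank '{"travel":[[0.06,-0.07,0],[0.12,-0.14,0],[0.18,-0.21,0],[0.24,-0.28,0],[0.3,-0.35,0],[0.37,-0.43,0],[0.438,-0.5,0.01],[0.438,-0.5,0.01],[0.438,-0.5,0.01],[0.438,-0.5,0.01]],"yaw":[-0.036,-0.072,-0.108,-0.144,-0.18,-0.216,-0.25,-0.25,-0.25,-0.25]}' | tail -1
python3 -c "
from h import *
st(); go(.526,-.115,.057,0)"
```

```text
grip_force: 15.0
t 9.52 grasp [ 0.5251 -0.1152  0.1206] h -0.1 F [ 0.3 -0.8 -0.3] gap 0.0539 grip 15.0
travel [0.0005, 0.002, 0.159]  yaw -0.0004 (-0.1 deg; q7 -0.21) heading -0.1 rows>=2
```

```bash
python3 -m crank '{"travel":[[0,0.001,0.06],[0,0.002,0.1],[0,0.002,0.13],[0,0.002,0.15],[0,0.002,0.158],[0,0.002,0.158],[0,0.002,0.158],[0,0.002,0.158],[0,0.002,0.158],[0,0.002,0.158]],"yaw":[0,0,0,0,0,0,0,0,0,0]}' | tail -1
python3 -c "
from h import *
st()"
python3 -m crank '{"travel":[[0,0,0],[0,0,0],[0,0,0],[0,0,0],[0,0,0],[0,0,-0.04],[0,0,-0.1],[0,0,-0.18],[0,0,-0.18],[0,0,-0.18]],"yaw":[0,0,0,0,0,0,0,0,0,0]}' 0.68 | tail -1
python3 -c "
from h import *
st(); marks(); marks(cam='side');go(.6262,-.2977,.10,-45)"
```

```text
grip_force: 15.0
t 10.35 grasp [ 0.5263 -0.1151  0.0582] h -0.0 F [-0.3 -0.  -0.5] gap 0.0537 grip 15.0
grip_force: 0.0
t 11.18 grasp [ 0.5269 -0.1152  0.1313] h -0.1 F [-1.   0.2  0.1] gap 0.063 grip 0.0
scene mark [ 0.5174 -0.1833] area 149
scene mark [ 0.6253 -0.2976] area 182
side mark [ 0.5278 -0.1038] area 116
side mark [ 0.5277 -0.176 ] area 134
side mark [ 0.6268 -0.2978] area 169
travel [-0.4565, 0.2513, 0.0737]  yaw 0.2498 (45.0 deg; q7 -0.21) heading -0.0 rows>=6
```

```bash
python3 -m crank '{"travel":[[-0.08,0.04,0],[-0.16,0.08,0],[-0.24,0.13,0],[-0.32,0.18,0],[-0.4,0.22,0],[-0.457,0.25,0],[-0.457,0.25,0.04],[-0.457,0.25,0.075],[-0.457,0.25,0.075],[-0.457,0.25,0.075]],"yaw":[0.036,0.072,0.108,0.144,0.18,0.216,0.25,0.25,0.25,0.25]}' 0.85 | tail -1
python3 -c "
from h import *
st(); go(.6262,-.2977,.043,-45)"
python3 -m crank '{"travel":[[0,0,0.06],[0,0,0.11],[0,0,0.138],[0,0,0.138],[0,0,0.138],[0,0,0.138],[0,0,0.138],[0,0,0.138],[0,0,0.138],[0,0,0.138]],"yaw":[0,0,0,0,0,0,0,0,0,0]}' | tail -1
python3 -m crank '{"travel":[[0,0,0],[0,0,0],[0,0,0],[0,0,0],[0,0,0],[0,0,-0.05],[0,0,-0.1],[0,0,-0.15],[0,0,-0.2],[0,0,-0.2]],"yaw":[0,0,0,0,0,0,0,0,0,0]}' 0.3 15 | tail -2
python3 -c "
from h import *
st(); go(.526,-.043,.12,0)"
```

```text
grip_force: 0.0
t 12.12 grasp [ 0.6247 -0.2958  0.0977] h -44.7 F [ 0.2 -0.2  0.8] gap 0.0791 grip 0.0
travel [-0.001, 0.0047, 0.1366]  yaw 0.0015 (0.3 deg; q7 -0.51) heading -44.7 rows>=2
grip_force: 0.0
finger_gap: 0.0536
grip_force: 15.0
t 13.78 grasp [ 0.6278 -0.2985  0.1285] h -45.0 F [ 0.2 -0.4 -1.3] gap 0.0536 grip 15.0
travel [0.2722, -0.6298, 0.0186]  yaw -0.2502 (-45.0 deg; q7 -0.51) heading -45.0 rows>=7
```

```bash
python3 -m crank '{"travel":[[0.04,-0.09,0],[0.08,-0.18,0],[0.12,-0.27,0],[0.16,-0.36,0],[0.2,-0.45,0],[0.24,-0.54,0],[0.273,-0.627,0.01],[0.273,-0.627,0.01],[0.273,-0.627,0.01],[0.273,-0.627,0.01]],"yaw":[-0.036,-0.072,-0.108,-0.144,-0.18,-0.216,-0.25,-0.25,-0.25,-0.25]}' | tail -1
python3 -c "
from h import *
st(); go(.526,-.043,.057,0)"
```

```text
grip_force: 15.0
t 14.62 grasp [ 0.5262 -0.0436  0.1203] h -0.1 F [-0.  -0.  -0.9] gap 0.0537 grip 15.0
travel [0.0014, -0.0005, 0.1583]  yaw -0.0005 (-0.1 deg; q7 -0.34) heading -0.1 rows>=2
```

```bash
python3 -m crank '{"travel":[[0,0,0.06],[0,0,0.1],[0,0,0.13],[0,0,0.15],[0,0,0.157],[0,0,0.157],[0,0,0.157],[0,0,0.157],[0,0,0.157],[0,0,0.157]],"yaw":[0,0,0,0,0,0,0,0,0,0]}' | tail -1
python3 -c "
from h import *
st()"
python3 -m crank '{"travel":[[0,0,0],[0,0,0],[0,0,0],[0,0,0],[0,0,0],[0,0,-0.05],[0,0,-0.12],[0,0,-0.2],[0,0,-0.28],[0,0,-0.32]],"yaw":[0,0,0,0,0,0,0,0,0,0]}' 0.68 | tail -1
python3 -c "
from h import *
st(); go(.47,-.1165,.22,0)"
```

```text
grip_force: 15.0
t 15.45 grasp [ 0.5262 -0.0432  0.0583] h -0.0 F [-1.2  0.3 -0.7] gap 0.0536 grip 15.0
grip_force: 0.0
t 16.28 grasp [ 0.5268 -0.043   0.189 ] h -0.0 F [ 0.4 -0.4  0.2] gap 0.0635 grip 0.0
travel [-0.1838, -0.1403, -0.0778]  yaw -0.0002 (-0.0 deg; q7 -0.28) heading -0.0 rows>=3
```

```bash
python3 -m crank '{"travel":[[-0.06,-0.05,-0.02],[-0.12,-0.1,-0.05],[-0.184,-0.14,-0.078],[-0.184,-0.14,-0.078],[-0.184,-0.14,-0.078],[-0.184,-0.14,-0.078],[-0.184,-0.14,-0.078],[-0.184,-0.14,-0.078],[-0.184,-0.14,-0.078],[-0.184,-0.14,-0.078]],"yaw":[0,0,0,0,0,0,0,0,0,0]}' 0.28 | tail -1
python3 -c "
from h import *
st(); snap('wrist','w1'); print(px('w1',(.458,-.1165,.04)),px('w1',(.526,-.115,.058)))"
```

```text
grip_force: 0.0
t 17.12 grasp [ 0.4702 -0.116   0.2166] h 0.0 F [ 0.1 -0.4 -0.3] gap 0.0262 grip 0.0
[307.34947381 219.4778271 ] [393.5604679  223.52637959]
```

View pics/w1.png

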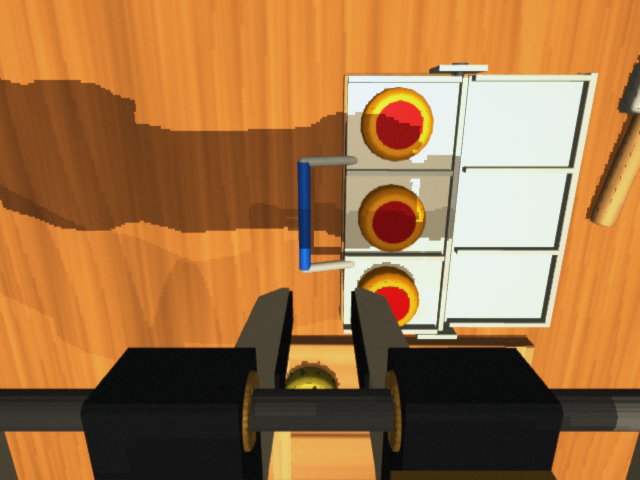

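All three wheels lie mark up on the leaf, centred near (398,124), (392,217) and (388,300). The blue bar runs from (304,160) to (305,270), so its middle is near (304.5,214), close to the prediction.

```bash
python3 -c "
from h import *
for q in((304,160),(305,269)): print(pt('w1',*q,.042))
print('hinge-ish',pt('w1',463,74,.034),pt('w1',440,330,.034))
go(.457,-.116,.041,0)
import math
r=math.hypot(120,14);a0=math.atan2(14,120)
for t in range(0,96,8):
    b=a0+math.radians(t); x=-r*math.cos(b)+120; z=r*math.sin(b)-14
    print(t,round(x/400,4),round(-z/400,4))"
```

```text
[ 0.45595745 -0.06776799  0.042     ]
[ 0.45561035 -0.15956303  0.042     ]
hinge-ish [ 0.57666445 -0.00442765  0.034     ] [ 0.57828249 -0.22277908  0.034     ]
travel [0.0004, -0.0327, 0.4393]  yaw 0.0002 (0.0 deg; q7 -0.10) heading 0.0 rows>=5
0 0.0 -0.0
8 0.0078 -0.0414
16 0.0213 -0.0813
24 0.0402 -0.119
32 0.0641 -0.1537
40 0.0927 -0.1846
48 0.1253 -0.2114
56 0.1613 -0.2333
64 0.1999 -0.25
72 0.2406 -0.2611
80 0.2824 -0.2665
88 0.3245 -0.266
```

```bash
python3 -m crank '{"travel":[[0.004,-0.034,0.08],[0.004,-0.034,0.16],[0.004,-0.034,0.24],[0.004,-0.034,0.32],[0.004,-0.034,0.38],[0.004,-0.034,0.41],[0.004,-0.034,0.43],[0.004,-0.034,0.437],[0.004,-0.034,0.437],[0.004,-0.034,0.437]],"yaw":[0,0,0,0,0,0,0,0,0,0]}' 0.28 | tail -1
python3 -c "
from h import *
st()"
python3 -m crank '{"travel":[[0,0,0],[0,0,0],[0,0,0],[0,0,0],[0,0,0],[0,0,0],[0,0,0],[0,0,0],[0,0,0],[0,0,0]],"yaw":[0,0,0,0,0,0,0,0,0,0]}' 0 8 | tail -1
python3 -c "
from h import *
st()"
```

```text
grip_force: 0.0
t 18.0 grasp [ 0.4567 -0.1151  0.0428] h -0.0 F [-0.   0.1 -0.2] gap 0.0258 grip 0.0
grip_force: 8.0
t 18.83 grasp [ 0.4559 -0.1153  0.0428] h -0.0 F [-1.7  0.2  8.4] gap 0.0093 grip 8.0
```

```bash
python3 -m crank '{"travel":[[0,0.001,-0.01],[0,0.003,-0.02],[0,0.008,-0.041],[0,0.014,-0.061],[0,0.021,-0.081],[0,0.03,-0.1],[0,0.04,-0.119],[0,0.052,-0.137],[0,0.064,-0.154],[0,0.064,-0.154]],"yaw":[0,0,0,0,0,0,0,0,0,0]}' | tail -1
python3 -c "
from h import *
st()"
```

```text
grip_force: 8.0
t 19.67 grasp [ 0.4801 -0.1154  0.1049] h -0.1 F [-6.7  0.4  3.6] gap 0.0097 grip 8.0
```

```bash
python3 -m crank '{"travel":[[0,0.014,-0.016],[0,0.0286,-0.0309],[0,0.0445,-0.045],[0,0.0612,-0.0577],[0,0.079,-0.0695],[0,0.0972,-0.0796],[0,0.116,-0.089],[0,0.1358,-0.0963],[0,0.1358,-0.0963],[0,0.1358,-0.0963]],"yaw":[0,0,0,0,0,0,0,0,0,0]}' | tail -1
python3 -c "
from h import *
st()"
python3 -m crank '{"travel":[[0,0.013,-0.004],[0,0.027,-0.008],[0,0.0407,-0.0111],[0,0.051,-0.013],[0,0.062,-0.0145],[0,0.072,-0.0155],[0,0.0825,-0.0165],[0,0.093,-0.017],[0,0.104,-0.017],[0,0.104,-0.017]],"yaw":[0,0,0,0,0,0,0,0,0,0]}' | tail -1
python3 -c "
from h import *
st(); snap('side','s2')
a=cv2.imread('pics/s2.png')[240:400,220:420]; cv2.imwrite('pics/s2c.png',cv2.resize(a,None,fx=3,fy=3,interpolation=cv2.INTER_CUBIC))"
```

```text
grip_force: 8.0
t 20.5 grasp [ 0.5365 -0.1155  0.1438] h -0.0 F [-4.6 -0.3 11.2] gap 0.0099 grip 8.0
grip_force: 8.0
t 21.33 grasp [ 0.5788 -0.1155  0.1489] h -0.0 F [ 0.8 -3.2  1.5] gap 0.0092 grip 8.0
```

View pics/s2c.png

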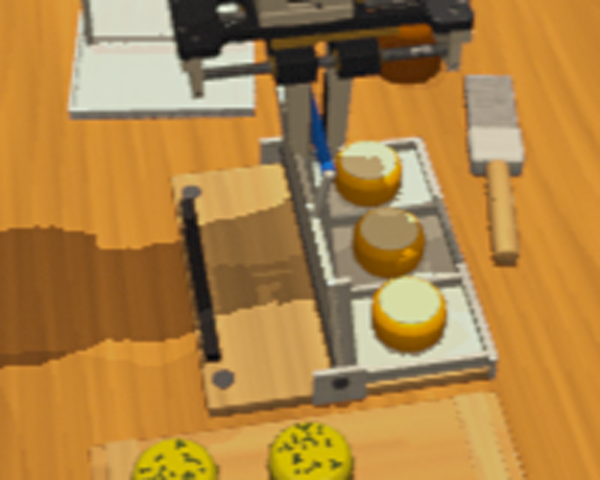

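Side crop: all three wheels are on the landing, cream up, at (368,160), (388,235) and (410,305). The leaf is still up, so I swing it back down.

```bash
python3 -m crank '{"travel":[[0,-0.02,0],[0,-0.042,0.002],[0,-0.063,0.006],[0,-0.083,0.011],[0,-0.104,0.017],[0,-0.1426,0.0337],[0,-0.1786,0.0556],[0,-0.2112,0.0824],[0,-0.2112,0.0824],[0,-0.2112,0.0824]],"yaw":[0,0,0,0,0,0,0,0,0,0]}' | tail -1
python3 -m crank '{"travel":[[0,-0.015,0.015],[0,-0.0286,0.0309],[0,-0.041,0.047],[0,-0.0525,0.0645],[0,-0.0625,0.0816],[0,-0.0714,0.1],[0,-0.0791,0.1193],[0,-0.085,0.139],[0,-0.0895,0.16],[0,-0.092,0.18]],"yaw":[0,0,0,0,0,0,0,0,0,0]}' | tail -1
python3 -c "
from h import *
st()"
python3 -m crank '{"travel":[[0,-0.0005,0.004],[0,-0.001,0.008],[0,-0.0015,0.01],[0,-0.0015,0.0115],[0,-0.0015,0.0125],[0,-0.0015,0.0125],[0,-0.0015,0.0125],[0,-0.0015,0.0125],[0,-0.0015,0.0125],[0,-0.0015,0.0125]],"yaw":[0,0,0,0,0,0,0,0,0,0]}' | tail -1
python3 -c "
from h import *
st()"
```

```text
grip_force: 8.0
grip_force: 8.0
t 23.05 grasp [ 0.4563 -0.1147  0.0433] h 0.0 F [-3.6  3.7 -0.1] gap 0.0096 grip 8.0
grip_force: 8.0
t 23.88 grasp [ 0.4559 -0.1151  0.0398] h -0.0 F [-3.6  3.9  8.2] gap 0.0097 grip 8.0
```

```bash
python3 -m crank '{"travel":[[0,0,0],[0,0,0],[0,0,0],[0,0,0],[0,0,-0.05],[0,0,-0.12],[0,0,-0.2],[0,0,-0.3],[0,0,-0.4],[0,0,-0.45]],"yaw":[0,0,0,0,0,0,0,0,0,0]}' 0.28 | tail -1
python3 -m crank '{"travel":[[0,0.08,0],[0,0.16,0],[0,0.24,0],[0,0.32,0],[0,0.4,0],[0,0.445,0],[0,0.445,0],[0,0.445,0],[0,0.445,0],[0,0.445,0]],"yaw":[0,0,0,0,0,0,0,0,0,0]}' 0.72 15 | tail -1
python3 -c "
from h import *
st(); snap('wrist','w3'); print([px('w3',(.634,y,.042)) for y in (-.187,-.115,-.043)])
img=cv2.imread('pics/w3.png');hsv=cv2.cvtColor(img,cv2.COLOR_BGR2HSV)
m=((hsv[...,0]>15)&(hsv[...,0]<32)&(hsv[...,1]>60)).astype('uint8');print(m.sum())"
```

```text
grip_force: 0.0
grip_force: 0.0
t 25.55 grasp [ 0.6328 -0.1155  0.2192] h -0.0 F [-0.7 -0.5 -0. ] gap 0.0671 grip 0.0
[array([323.65723395, 297.40483805]), array([323.64822279, 217.9978185 ]), array([323.63797144, 127.66211198])]
51194
```

View pics/w3.png

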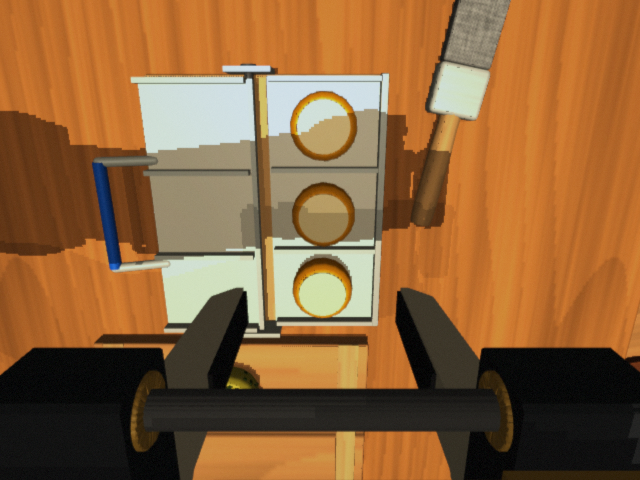

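Wrist view: the wheels are cream up at (323,126), (323,213) and (322,291), and the leaf is back down with its bar at (97,163) to (115,268).

```bash
python3 -c "
from h import *
for q in((323,125),(323,213),(322,292)): print(pt('w3',*q,.042).round(4))
for q in((97,163),(115,268)): print('bar',pt('w3',*q,.042).round(4))
go(.634,-.185,.09,0)"
```

```text
[ 0.6335 -0.041   0.042 ]
[ 0.6335 -0.1108  0.042 ]
[ 0.6326 -0.1818  0.042 ]
bar [ 0.4544 -0.0698  0.042 ]
bar [ 0.4549 -0.1591  0.042 ]
travel [-0.1739, 0.0028, 0.3233]  yaw -0.0002 (-0.0 deg; q7 -0.16) heading -0.0 rows>=4
```

```bash
python3 -m crank '{"travel":[[-0.08,0.001,0.05],[-0.168,0.001,0.13],[-0.168,0.001,0.21],[-0.168,0.001,0.29],[-0.168,0.001,0.34],[-0.168,0.001,0.38],[-0.168,0.001,0.42],[-0.168,0.001,0.441],[-0.168,0.001,0.441],[-0.168,0.001,0.441]],"yaw":[0,0,0,0,0,0,0,0,0,0]}' | tail -1
python3 -c "
from h import *
st()"
python3 -m crank '{"travel":[[0,0,0],[0,0,0],[0,0,0],[0,0,0],[0,0,0],[0,0,-0.06],[0,0,-0.14],[0,0,-0.22],[0,0,-0.3],[0,0,-0.36]],"yaw":[0,0,0,0,0,0,0,0,0,0]}' 0.3 15 | tail -1
python3 -c "
from h import *
st()
b=np.radians(-7.4); Y=np.array([np.cos(b),np.sin(b)]); X=np.array([Y[1],-Y[0]]); c=np.array([.504,.1675])
for l,x,y in(('far one',-62,0),('near +',50,42),('near -',50,-42)): print(l,(c+X*x/1e3+Y*y/1e3).round(4))
p=c-X*.062; go(p[0],p[1],.19,-7.4)"
```

```text
grip_force: 0.0
t 26.43 grasp [ 0.6341 -0.1824  0.0431] h -0.0 F [ 0.1 -0.4  0.9] gap 0.0668 grip 0.0
grip_force: 15.0
t 27.27 grasp [ 0.6348 -0.1824  0.1897] h -0.0 F [ 1.2  0.1 -0.6] gap 0.0538 grip 15.0
far one [0.512 0.229]
near + [0.5392 0.1125]
near - [0.4559 0.1233]
travel [1.0282, -0.3065, -0.0018]  yaw 0.0410 (7.4 deg; q7 -0.07) heading -0.0 rows>=11
```

```bash
python3 -m crank '{"travel":[[0.09,-0.041,0],[0.18,-0.082,0],[0.27,-0.123,-0.02],[0.36,-0.164,-0.05],[0.45,-0.205,-0.08],[0.54,-0.246,-0.1],[0.63,-0.287,-0.1],[0.706,-0.325,-0.1],[0.706,-0.325,-0.1],[0.706,-0.325,-0.1]],"yaw":[0,0,0.01,0.02,0.04,0.04,0.04,0.04,0.04,0.04]}' | tail -1
python3 -m crank '{"travel":[[0,0,0],[0,0,0],[0,0,0],[0,0,0],[0,0,0],[0,0,0],[0,0,0],[0,0,0],[0,0,0],[0,0,0]],"yaw":[0,0,0,0,0,0,0,0,0,0]}' | tail -1
python3 -c "
from h import *
st(); snap('wrist','w4')"
```

```text
grip_force: 15.0
grip_force: 15.0
t 28.93 grasp [0.5044 0.1001 0.2267] h -7.2 F [ 0.1 -0.8 -1.3] gap 0.0535 grip 15.0
```

View pics/w4.png

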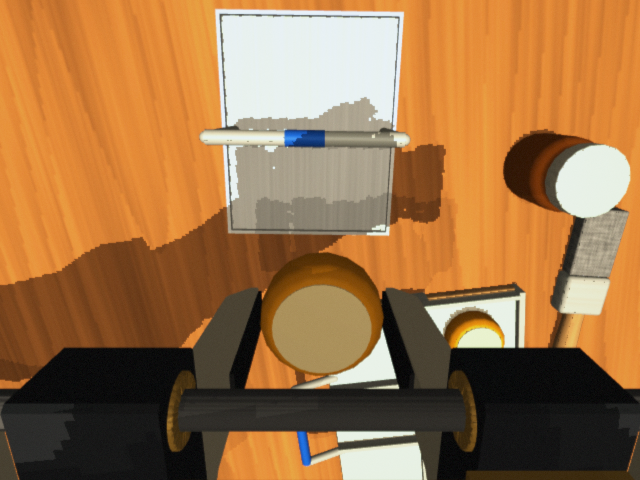

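Wrist view over the pan: the corners are at (216,11), (404,12), (389,235) and (229,234), the bar ends at (202,136) and (408,140), and the sleeve centre at (305,138). The wheel is held with cream up.

```bash
python3 -c "
from h import *
q=[pt('w4',*a,.012) for a in((216,11),(404,12),(389,235),(229,234))]
for a in q: print(a[:2].round(4))
print(np.mean(q,0)); d=q[1]-q[0]; print(np.degrees(np.arctan2(d[1],d[0]))); d=q[2]-q[3]; print(np.degrees(np.arctan2(d[1],d[0])))
d=q[0]-q[3]; print(np.linalg.norm(d),np.degrees(np.arctan2(d[1],d[0]))-90); print(np.linalg.norm(q[1]-q[0]))
b=[pt('w4',*a,.102) for a in((202,136),(408,140),(305,138))]; print(b); d=b[1]-b[0];print(np.degrees(np.arctan2(d[1],d[0])))
print([pt('scene0',*a,.012) for a in ()])
"
```

```text
[0.4409 0.27  ]
[0.5891 0.2503]
[0.5629 0.0667]
[0.4152 0.0865]
[0.50204313 0.16838656 0.012     ]
-7.569263927893997
-7.644990201275434
0.185330548106414 -7.995270211957106
0.149516699418819
[array([0.4353681 , 0.17879241, 0.102     ]), array([0.56840101, 0.15922872, 0.102     ]), array([0.50180408, 0.1690224 , 0.102     ])]
-8.365899856943841
[]
```

```bash
python3 -c "
from h import *
go(.511,.2299,.2267,-7.9)
go(.511,.2299,.037,-7.9)"
```

```text
travel [0.324, -0.0246, 0.0002]  yaw 0.0038 (0.7 deg; q7 -0.66) heading -7.2 rows>=4
travel [0.324, -0.0246, 0.4744]  yaw 0.0038 (0.7 deg; q7 -0.66) heading -7.2 rows>=6
```

```bash
python3 -m crank '{"travel":[[0.09,-0.007,0],[0.18,-0.014,0],[0.27,-0.02,0],[0.324,-0.0246,0],[0.324,-0.0246,0.08],[0.324,-0.0246,0.16],[0.324,-0.0246,0.24],[0.324,-0.0246,0.32],[0.324,-0.0246,0.38],[0.324,-0.0246,0.38]],"yaw":[0,0.004,0.004,0.004,0.004,0.004,0.004,0.004,0.004,0.004]}' | tail -1
python3 -m crank '{"travel":[[0,0,0],[0,0,0.03],[0,0,0.06],[0,0,0.08],[0,0,0.095],[0,0,0.1],[0,0,0.1],[0,0,0.1],[0,0,0.1],[0,0,0.1]],"yaw":[0,0,0,0,0,0,0,0,0,0]}' | tail -1
python3 -c "
from h import *
st()"
python3 -m crank '{"travel":[[0,0,0],[0,0,0],[0,0,0],[0,0,0],[0,0,-0.04],[0,0,-0.1],[0,0,-0.18],[0,0,-0.27],[0,0,-0.36],[0,0,-0.43]],"yaw":[0,0,0,0,0,0,0,0,0,0]}' 0.7 | tail -1
python3 -c "
from h import *
st(); go(.6335,-.111,.205,0)"
```

```text
grip_force: 15.0
grip_force: 15.0
t 30.65 grasp [0.5113 0.2299 0.0352] h -8.0 F [-0.3  0.3 -0.3] gap 0.0535 grip 15.0
grip_force: 0.0
t 31.48 grasp [0.5111 0.23   0.2094] h -7.9 F [ 0.4 -0.1 -0.2] gap 0.0651 grip 0.0
travel [-0.8018, 0.4213, 0.0108]  yaw -0.0441 (-7.9 deg; q7 -0.92) heading -7.9 rows>=9
```

```bash
python3 -m crank '{"travel":[[-0.09,0.047,0],[-0.18,0.094,0],[-0.27,0.141,0],[-0.36,0.188,0],[-0.45,0.235,0],[-0.54,0.282,0],[-0.63,0.329,0],[-0.72,0.376,0],[-0.8,0.421,0],[-0.8,0.421,0]],"yaw":[0,0,0,0,-0.01,-0.02,-0.04,-0.044,-0.044,-0.044]}' | tail -1
cat >> h.py <<'E'
def rings(fn,img,rect=(.592,.678,-.222,-.008),z=.028):
    x0,x1,y0,y1=rect
    poly=np.array([px(fn,(a,b,.014)) for a,b in((x0,y0),(x1,y0),(x1,y1),(x0,y1))]).astype('int32')
    M=np.zeros(img.shape[:2],'uint8'); cv2.fillPoly(M,[poly],1)
    hsv=cv2.cvtColor(img,cv2.COLOR_RGB2HSV); m=((hsv[...,1]>130)&(hsv[...,2]>40)).astype('uint8')*M
    cs,_=cv2.findContours(m,cv2.RETR_EXTERNAL,cv2.CHAIN_APPROX_NONE)
    for c in cs:
        if cv2.contourArea(c)>80: u,r=cv2.minEnclosingCircle(c); print('ring',pt(fn,*u,z)[:2].round(4),np.round(u),round(r))
E
python3 -c "
from h import *
st(); i=snap('wrist','w5'); rings('w5',i)
rings('w3',cv2.imread('pics/w3.png')[:,:,::-1]);go(.6335,-.111,.045,0)"
```

```text
grip_force: 0.0
t 32.32 grasp [ 0.6348 -0.1199  0.206 ] h -0.6 F [-0.7 -0.4  0.3] gap 0.0652 grip 0.0
ring [ 0.6336 -0.1151] [320. 212.] 33
ring [ 0.6338 -0.0418] [320. 119.] 36
ring [ 0.6325 -0.184 ] [322. 288.] 30
ring [ 0.6338 -0.1152] [323. 214.] 32
ring [ 0.6336 -0.0419] [323. 126.] 35
travel [0.0115, -0.001, 0.4025]  yaw -0.0024 (-0.4 deg; q7 -0.19) heading -0.4 rows>=4
```

```bash
python3 -m crank '{"travel":[[0,0,0.05],[-0.006,0,0.13],[-0.006,0,0.21],[-0.006,0,0.29],[-0.006,0,0.34],[-0.006,0,0.37],[-0.006,0,0.39],[-0.006,0,0.4],[-0.006,0,0.4],[-0.006,0,0.4]],"yaw":[0,0,0,0,0,0,0,0,0,0]}' | tail -1
python3 -c "
from h import *
st()"
python3 -m crank '{"travel":[[0,0,0],[0,0,0],[0,0,0],[0,0,0],[0,0,0],[0,0,-0.06],[0,0,-0.14],[0,0,-0.22],[0,0,-0.3],[0,0,-0.38]],"yaw":[0,0,0,0,0,0,0,0,0,0]}' 0.3 15 | tail -1
python3 -c "
from h import *
st(); go(.5372,.1132,.19,-7.9)"
```

```text
grip_force: 0.0
t 33.2 grasp [ 0.6341 -0.1125  0.0478] h -0.0 F [-0.3 -0.1 -0.1] gap 0.0653 grip 0.0
grip_force: 15.0
t 34.03 grasp [ 0.6331 -0.1127  0.2003] h -0.0 F [ 0.3  0.6 -0.2] gap 0.0532 grip 15.0
travel [0.5648, -0.2402, 0.026]  yaw 0.0437 (7.9 deg; q7 -0.19) heading -0.0 rows>=6
```

```bash
python3 -m crank '{"travel":[[0.09,-0.04,0],[0.18,-0.08,0],[0.27,-0.12,0],[0.36,-0.16,0],[0.45,-0.2,0],[0.52,-0.22,0],[0.565,-0.24,0],[0.565,-0.24,0],[0.565,-0.24,0],[0.565,-0.24,0]],"yaw":[0,0,0.01,0.02,0.04,0.044,0.044,0.044,0.044,0.044]}' | tail -1
python3 -m crank '{"travel":[[0,0,0],[0,0,0],[0,0,0],[0,0,0],[0,0,0],[0,0,0],[0,0,0],[0,0,0],[0,0,0],[0,0,0]],"yaw":[0,0,0,0,0,0,0,0,0,0]}' | tail -1
python3 -c "
from h import *
st(); go(.5372,.1132,.0385,-7.9)"
```

```text
grip_force: 15.0
grip_force: 15.0
t 35.7 grasp [0.5376 0.1133 0.1987] h -7.9 F [ 0.6 -0.4 -1.1] gap 0.0533 grip 15.0
travel [-0.0005, -0.001, 0.4006]  yaw -0.0002 (-0.0 deg; q7 -0.72) heading -7.9 rows>=4
```

```bash
python3 -m crank '{"travel":[[0,0,0.08],[0,0,0.16],[0,0,0.24],[0,0,0.3],[0,0,0.34],[0,0,0.37],[0,0,0.39],[0,0,0.4],[0,0,0.4],[0,0,0.4]],"yaw":[0,0,0,0,0,0,0,0,0,0]}' | tail -1
python3 -c "
from h import *
st()"
python3 -m crank '{"travel":[[0,0,0],[0,0,0],[0,0,0],[0,0,0],[0,0,-0.04],[0,0,-0.1],[0,0,-0.18],[0,0,-0.27],[0,0,-0.36],[0,0,-0.42]],"yaw":[0,0,0,0,0,0,0,0,0,0]}' 0.66 | tail -1
python3 -c "
from h import *
st(); go(.6335,-.042,.205,0)"
```

```text
grip_force: 15.0
t 36.53 grasp [0.5379 0.1134 0.0392] h -7.9 F [-0.5 -0.1 -1.4] gap 0.0536 grip 15.0
grip_force: 0.0
t 37.37 grasp [0.5381 0.1135 0.2101] h -8.0 F [0.8 0.4 0.1] gap 0.0612 grip 0.0
travel [-0.3516, 0.291, 0.0132]  yaw -0.0442 (-8.0 deg; q7 -0.72) heading -8.0 rows>=5
```

```bash
python3 -m crank '{"travel":[[-0.07,0.058,0],[-0.14,0.116,0],[-0.21,0.174,0],[-0.28,0.232,0],[-0.352,0.291,0],[-0.352,0.291,0.01],[-0.352,0.291,0.01],[-0.352,0.291,0.01],[-0.352,0.291,0.01],[-0.352,0.291,0.01]],"yaw":[0,0,-0.01,-0.03,-0.044,-0.044,-0.044,-0.044,-0.044,-0.044]}' 0.72 | tail -1
python3 -c "
from h import *
st(); i=snap('wrist','w6'); rings('w6',i); go(.6335,-.042,.046,0)"
```

```text
grip_force: 0.0
t 38.2 grasp [ 0.6331 -0.0406  0.2032] h 0.1 F [0.2 0.2 0. ] gap 0.067 grip 0.0
ring [ 0.6458 -0.0494] [337. 230.] 33
travel [-0.0031, 0.0008, 0.393]  yaw 0.0005 (0.1 deg; q7 -0.31) heading 0.1 rows>=4
```

View pics/w6.png

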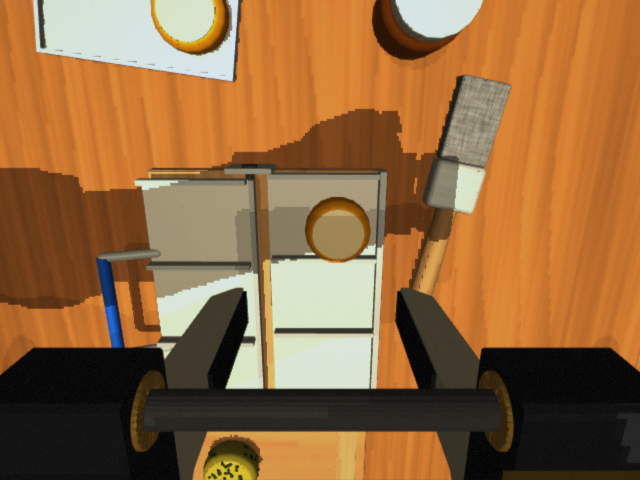

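The last wheel was knocked, and now lies at px (337,230), about (0.645,-0.050), still flat with cream up. I'll adjust the grasp.

```bash
python3 -m crank '{"travel":[[-0.02,0.029,0.03],[-0.02,0.029,0.11],[-0.02,0.029,0.19],[-0.02,0.029,0.27],[-0.02,0.029,0.32],[-0.02,0.029,0.36],[-0.02,0.029,0.38],[-0.02,0.029,0.39],[-0.02,0.029,0.393],[-0.02,0.029,0.393]],"yaw":[0,0,0,0,0,0,0,0,0,0]}' 0.74 | tail -1
python3 -c "
from h import *
st()"
python3 -m crank '{"travel":[[0,0,0],[0,0,0],[0,0,0],[0,0,0],[0,0,0],[0,0,-0.06],[0,0,-0.14],[0,0,-0.22],[0,0,-0.3],[0,0,-0.38]],"yaw":[0,0,0,0,0,0,0,0,0,0]}' 0.3 15 | tail -1
python3 -c "
from h import *
st(); go(.454,.1248,.19,-7.9)"
```

```text
grip_force: 0.0
t 39.08 grasp [ 0.6455 -0.0499  0.0463] h -0.0 F [ 0.2 -0.5  0.5] gap 0.0688 grip 0.0
grip_force: 15.0
t 39.92 grasp [ 0.6447 -0.0503  0.199 ] h -0.0 F [ 0.3 -0.8 -0.7] gap 0.0533 grip 15.0
travel [0.4376, -0.477, 0.0229]  yaw 0.0437 (7.9 deg; q7 -0.30) heading -0.0 rows>=7
```

```bash
python3 -m crank '{"travel":[[0.065,-0.07,0],[0.13,-0.14,0],[0.195,-0.21,0],[0.26,-0.28,0],[0.32,-0.35,0],[0.38,-0.42,0],[0.4376,-0.477,0],[0.4376,-0.477,0],[0.4376,-0.477,0],[0.4376,-0.477,0]],"yaw":[0,0,0.01,0.02,0.04,0.044,0.044,0.044,0.044,0.044]}' | tail -1
python3 -m crank '{"travel":[[0,0,0],[0,0,0],[0,0,0],[0,0,0],[0,0,0],[0,0,0],[0,0,0],[0,0,0],[0,0,0],[0,0,0]],"yaw":[0,0,0,0,0,0,0,0,0,0]}' | tail -1
python3 -c "
from h import *
st(); go(.454,.1248,.0375,-7.9)"
```

```text
grip_force: 15.0
grip_force: 15.0
t 41.58 grasp [0.4543 0.1249 0.1975] h -7.9 F [-0.4 -0.5 -0.6] gap 0.0535 grip 15.0
travel [-0.0004, -0.0008, 0.4001]  yaw -0.0002 (-0.0 deg; q7 -0.81) heading -7.9 rows>=4
```

```bash
python3 -m crank '{"travel":[[0,0,0.08],[0,0,0.16],[0,0,0.24],[0,0,0.3],[0,0,0.34],[0,0,0.37],[0,0,0.39],[0,0,0.4],[0,0,0.4],[0,0,0.4]],"yaw":[0,0,0,0,0,0,0,0,0,0]}' | tail -1
python3 -c "
from h import *
st()"
python3 -m crank '{"travel":[[0,0,0],[0,0,0],[0,0,0],[0,0,0],[0,0,-0.04],[0,0,-0.1],[0,0,-0.18],[0,0,-0.27],[0,0,-0.36],[0,0,-0.44]],"yaw":[0,0,0,0,0,0,0,0,0,0]}' 0.66 | tail -1
python3 -m crank '{"travel":[[0,0.05,-0.04],[0,0.1,-0.08],[0,0.12,-0.08],[0,0.12,-0.08],[0,0.12,-0.08],[0,0.12,-0.08],[0,0.12,-0.08],[0,0.12,-0.08],[0,0.12,-0.08],[0,0.12,-0.08]],"yaw":[0,0,0,0,0,0,0,0,0,0]}' 0.66 | tail -1
python3 -c "
from h import *
st(); snap('wrist','w7')"
```

```text
grip_force: 15.0
t 42.42 grasp [0.4546 0.125  0.0379] h -7.9 F [ 0.3 -0.3 -1.6] gap 0.0536 grip 15.0
grip_force: 0.0
grip_force: 0.0
t 44.08 grasp [0.5015 0.1184 0.2453] h -7.9 F [ 0.   0.9 -0.2] gap 0.0614 grip 0.0
```

View pics/w7.png

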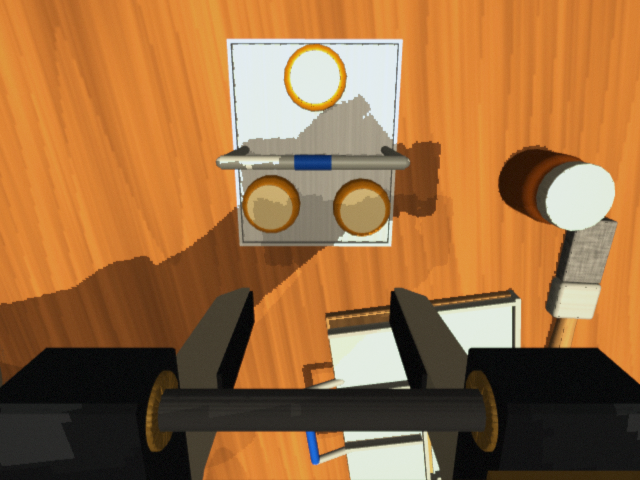

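Wrist view: all three wheels lie in the pan cream up, with the bar sleeve at (313,162). Next, a closer look at the hook.

```bash
python3 -m crank '{"travel":[[0.09,0,-0.03],[0.18,0.02,-0.06],[0.27,0.04,-0.09],[0.36,0.07,-0.12],[0.42,0.1,-0.15],[0.42,0.14,-0.15],[0.42,0.14,-0.15],[0.42,0.14,-0.15],[0.42,0.14,-0.15],[0.42,0.14,-0.15]],"yaw":[0,0,0,0,0,0,0,0,0,0]}' 0.3 | tail -1
python3 -c "
from h import *
d=[pt('w7',*a,.102) for a in((217,162),(410,161),(313,162))]; print(d); d=d[1]-d[0]; print(np.degrees(np.arctan2(d[1],d[0])))
st(); snap('wrist','w8')"
```

```text
grip_force: 0.0
[array([0.43445014, 0.17857941, 0.102     ]), array([0.57007317, 0.16030129, 0.102     ]), array([0.50190531, 0.16913604, 0.102     ])]
-7.67558718715774
t 44.97 grasp [0.5797 0.2761 0.3053] h -8.0 F [-0.7 -0.3 -0. ] gap 0.0279 grip 0.0
```

View pics/w8.png

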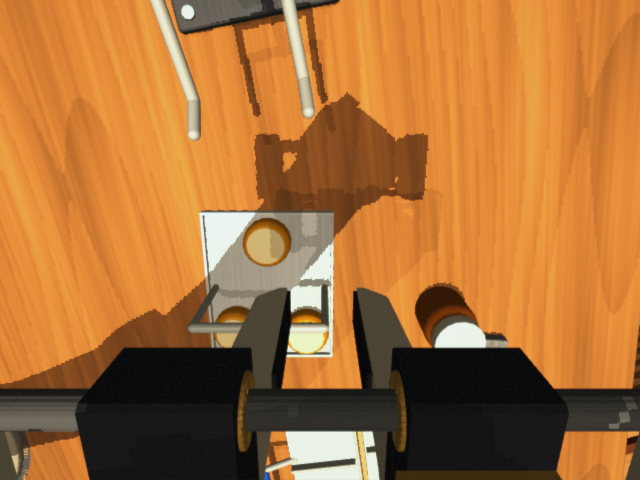

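Wrist view: the prong tips are at (194,134) and (308,112), and the left prong bends (its seat) at about (193,98).

```bash
python3 -c "
from h import *
t=[pt('w8',*a,.197) for a in((194,134),(308,112))]; print(t); d=t[1]-t[0]; a=np.arctan2(d[1],d[0]); print(np.degrees(a),np.linalg.norm(d))
m=(t[0]+t[1])/2; print('seat',m+.02*np.array([-np.sin(a),np.cos(a),0])); print(pt('w8',193,98,.179),pt('w8',303,83,.179))
go(.5020,.1688,.17,82.2)"
```

```text
[array([0.51178345, 0.35781828, 0.197     ]), array([0.58277532, 0.36078748, 0.197     ])]
2.394968924105501 0.071053938813197
seat [0.54644363 0.37928541 0.197     ]
[0.5107707  0.37945886 0.179     ] [0.58166092 0.37849959 0.179     ]
travel [-0.2929, -0.1555, 0.3389]  yaw 0.4991 (89.8 deg; q7 -0.90) heading -8.0 rows>=5
```

```bash
python3 -m crank '{"travel":[[-0.05,-0.026,0],[-0.1,-0.052,0],[-0.15,-0.078,0.05],[-0.2,-0.105,0.1],[-0.25,-0.13,0.15],[-0.293,-0.155,0.2],[-0.293,-0.155,0.2],[-0.293,-0.155,0.2],[-0.293,-0.155,0.2],[-0.293,-0.155,0.2]],"yaw":[-0.039,-0.078,-0.117,-0.156,-0.195,-0.234,-0.273,-0.312,-0.351,-0.36]}' 0.35 | tail -1
python3 -m crank '{"travel":[[0,0,0],[0,0,0],[0,0,0],[0,0,0],[0,0,0],[0,0,0],[0,0,0],[0,0,0],[0,0,0],[0,0,0]],"yaw":[-0.03,-0.06,-0.09,-0.12,-0.141,-0.141,-0.141,-0.141,-0.141,-0.141]}' | tail -1
python3 -c "
from h import *
st(); go(.5020,.1688,.1,82.2);print(get_state()['joint_positions'])"
```

```text
grip_force: 0.0
grip_force: 0.0
t 46.68 grasp [0.5029 0.1694 0.2257] h 82.2 F [0.3 0.1 0.1] gap 0.0321 grip 0.0
travel [0.0021, -0.0019, 0.3142]  yaw -0.0003 (-0.0 deg; q7 0.46) heading 82.2 rows>=4
[ 0.17459615  0.50487749 -0.85856652  2.01977147  0.51245485  0.84378719
  0.45842576]
```

```bash
python3 -m crank '{"travel":[[0.002,-0.002,0.07],[0.002,-0.002,0.14],[0.002,-0.002,0.21],[0.002,-0.002,0.26],[0.002,-0.002,0.29],[0.002,-0.002,0.305],[0.002,-0.002,0.314],[0.002,-0.002,0.314],[0.002,-0.002,0.314],[0.002,-0.002,0.314]],"yaw":[0,0,0,0,0,0,0,0,0,0]}' 0.35 | tail -1
python3 -c "
from h import *
st()"
python3 -m crank '{"travel":[[0,0,0],[0,0,0],[0,0,0],[0,0,0],[0,0,0],[0,0,0],[0,0,0],[0,0,0],[0,0,0],[0,0,0]],"yaw":[0,0,0,0,0,0,0,0,0,0]}' 0 40 | tail -1
python3 -c "
from h import *
st()"
```

```text
grip_force: 0.0
t 47.52 grasp [0.5025 0.1689 0.1009] h 82.2 F [-0.3  0.5 -0.3] gap 0.0329 grip 0.0
grip_force: 40.0
t 48.35 grasp [0.5021 0.1683 0.1002] h 82.2 F [-0.4 -3.   5.6] gap 0.0089 grip 40.0
```

```bash
python3 -m crank '{"travel":[[0,0,-0.01],[0,0,-0.03],[0,0,-0.06],[0,0,-0.1],[0,0,-0.15],[0,0,-0.2],[0,0,-0.25],[0,0,-0.29],[0,0,-0.32],[0,0,-0.335]],"yaw":[0,0,0,0,0,0,0,0,0,0]}' | tail -1
python3 -m crank '{"travel":[[0,0,0],[0,0,0],[0,0,0],[0,0,0],[0,0,0],[0,0,0],[0,0,0],[0,0,0],[0,0,0],[0,0,0]],"yaw":[0,0,0,0,0,0,0,0,0,0]}' | tail -1
python3 -c "
from h import *
st(); go(.5465,.378,.235,92.7); snap('side','s9')
a=cv2.imread('pics/s9.png')[80:300,180:400]; cv2.imwrite('pics/s9c.png',cv2.resize(a,None,fx=2.7,fy=2.7,interpolation=cv2.INTER_CUBIC))"
```

```text
grip_force: 40.0
grip_force: 40.0
t 50.02 grasp [0.502  0.1687 0.2339] h 82.2 F [ 0.2  0.8 -5.6] gap 0.0091 grip 40.0
travel [-0.0394, 0.5334, -0.0027]  yaw -0.0581 (-10.5 deg; q7 0.47) heading 82.2 rows>=6
```

View pics/s9c.png

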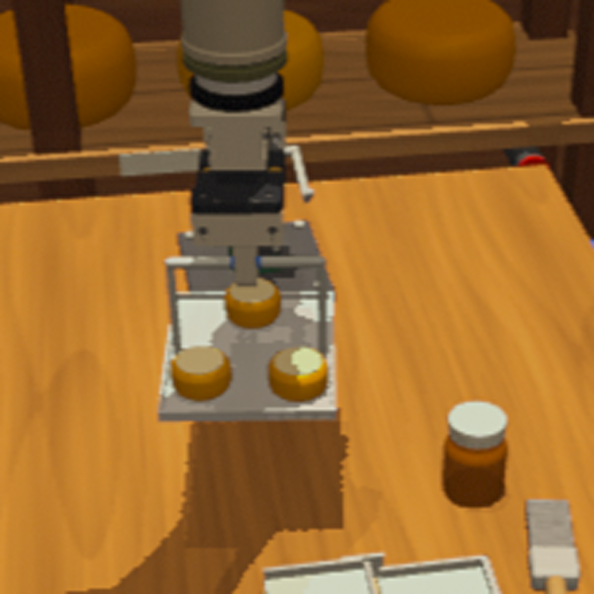

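The pan is held level with all the wheels in it. I'll carry it over the hook at bar height 0.222.

```bash
python3 -m crank '{"travel":[[0,0.01,0.01],[-0.002,0.03,0.02],[-0.004,0.06,0.03],[-0.006,0.09,0.03],[-0.009,0.125,0.03],[-0.011,0.16,0.03],[-0.014,0.195,0.03],[-0.016,0.225,0.03],[-0.018,0.245,0.03],[-0.019,0.26,0.03]],"yaw":[0,-0.004,-0.01,-0.018,-0.026,-0.034,-0.042,-0.05,-0.055,-0.058]}' | tail -1
python3 -m crank '{"travel":[[0,0,0],[0,0,0],[0,0,0],[0,0,0],[0,0,0],[0,0,0],[0,0,0],[0,0,0],[0,0,0],[0,0,0]],"yaw":[0,0,0,0,0,0,0,0,0,0]}' | tail -1
python3 -c "
from h import *
st(); go(.5465,.378,.222,92.7)"
```

```text
grip_force: 40.0
grip_force: 40.0
t 51.73 grasp [0.5237 0.2707 0.222 ] h 92.7 F [ 0.6  0.9 -5.2] gap 0.0084 grip 40.0
travel [-0.0695, 0.2653, -0.0001]  yaw -0.0002 (-0.0 deg; q7 0.48) heading 92.7 rows>=3
```

```bash
python3 -m crank '{"travel":[[-0.003,0.01,0],[-0.008,0.03,0],[-0.016,0.06,0],[-0.026,0.1,0],[-0.037,0.14,0],[-0.047,0.18,0],[-0.056,0.215,0],[-0.064,0.245,0],[-0.068,0.26,0],[-0.0695,0.265,0]],"yaw":[0,0,0,0,0,0,0,0,0,0]}' | tail -1
python3 -m crank '{"travel":[[0,0,0],[0,0,0],[0,0,0],[0,0,0],[0,0,0],[0,0,0],[0,0,0],[0,0,0],[0,0,0],[0,0,0]],"yaw":[0,0,0,0,0,0,0,0,0,0]}' | tail -1
python3 -c "
from h import *
st(); go(.5465,.378,.19,92.7); snap('side','s10'); snap('scene','s11')
a=cv2.imread('pics/s10.png')[80:280,180:380]; b=cv2.imread('pics/s11.png')[40:240,330:530]
cv2.imwrite('pics/s10c.png',np.hstack([cv2.resize(i,(400,400),interpolation=cv2.INTER_CUBIC) for i in (a,b)]))"
```

```text
grip_force: 40.0
grip_force: 40.0
t 53.4 grasp [0.5465 0.3779 0.2219] h 92.7 F [-0.3 -0.2 -4.9] gap 0.0088 grip 40.0
travel [-0.0, 0.0003, 0.0798]  yaw -0.0002 (-0.0 deg; q7 0.39) heading 92.7 rows>=1
```

View pics/s10c.png

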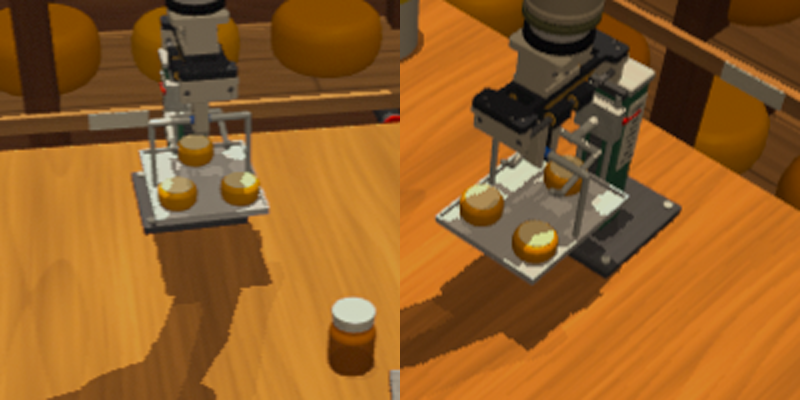

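```bash
python3 -m crank '{"travel":[[0,0,0.01],[0,0,0.02],[0,0,0.035],[0,0,0.05],[0,0,0.065],[0,0,0.075],[0,0,0.083],[0,0,0.088],[0,0,0.09],[0,0,0.09]],"yaw":[0,0,0,0,0,0,0,0,0,0]}' | tail -1
python3 -c "
from h import *
st()"
python3 -m crank '{"travel":[[0,0,0.003],[0,0,0.006],[0,0,0.01],[0,0,0.014],[0,0,0.018],[0,0,0.022],[0,0,0.025],[0,0,0.025],[0,0,0.025],[0,0,0.025]],"yaw":[0,0,0,0,0,0,0,0,0,0]}' | tail -1
python3 -c "
from h import *
st()"
```

```text
grip_force: 40.0
t 54.33 grasp [0.5464 0.378  0.1859] h 92.7 F [-0.4  0.1 -4.5] gap 0.0088 grip 40.0
grip_force: 40.0
t 55.17 grasp [0.5466 0.3781 0.1761] h 92.7 F [-0.8  1.9 -2.9] gap 0.009 grip 40.0
```

```bash
python3 -m crank '{"travel":[[0,0,0.003],[0,0,0.006],[0,0,0.01],[0,0,0.014],[0,0,0.018],[0,0,0.022],[0,0,0.026],[0,0,0.028],[0,0,0.028],[0,0,0.028]],"yaw":[0,0,0,0,0,0,0,0,0,0]}' | tail -1
python3 -c "
from h import *
st()"
```

```text
grip_force: 40.0
t 56.0 grasp [0.5465 0.378  0.1648] h 92.7 F [-0.9  2.5 -0.4] gap 0.009 grip 40.0
```

```bash
python3 -m crank '{"travel":[[0,0.002,0.001],[0,0.004,0.002],[0,0.006,0.003],[0,0.006,0.003],[0,0.006,0.003],[0,0.006,0.003],[0,0.006,0.003],[0,0.006,0.003],[0,0.006,0.003],[0,0.006,0.003]],"yaw":[0,0,0,0,0,0,0,0,0,0]}' | tail -1
python3 -c "
from h import *
st()"
```

```text
grip_force: 40.0
t 56.83 grasp [0.5463 0.3802 0.1635] h 92.7 F [ 0.3 -0.5 -0.7] gap 0.0085 grip 40.0
```

Forces are balanced, so I release slowly and hold.

```bash
python3 -m crank '{"travel":[[0,0,0],[0,0,0],[0,0,0],[0,0,0],[0,0,0],[0,0,0],[0,0,0],[0,0,0],[0,0,0],[0,0,0]],"yaw":[0,0,0,0,0,0,0,0,0,0]}' 0.12 10 | tail -2
python3 -m crank '{"travel":[[0,0,0],[0,0,0],[0,0,0],[0,0,0],[0,0,0],[0,0,0],[0,0,0],[0,0,0],[0,0,0],[0,0,0]],"yaw":[0,0,0,0,0,0,0,0,0,0]}' 0.3 | tail -2
python3 -m crank '{"travel":[[0,0,0],[0,0,0],[0,0,0],[0,0,0],[0,0,0],[0,0,0],[0,0,0],[0,0,0],[0,0,0],[0,0,0]],"yaw":[0,0,0,0,0,0,0,0,0,0]}' 0.35 | tail -2
python3 -c "
from h import *
st()"
python3 -m crank '{"travel":[[0,0,-0.01],[0,0,-0.03],[0,0,-0.06],[0,0,-0.1],[0,0,-0.16],[0,0,-0.22],[0,0,-0.29],[0,0,-0.36],[0,0,-0.43],[0,0,-0.5]],"yaw":[0,0,0,0,0,0,0,0,0,0]}' | tail -1
python3 -m crank '{"travel":[[0,-0.05,0],[0,-0.1,0],[0,-0.2,0],[0,-0.3,0],[0,-0.4,0],[0,-0.5,0],[0,-0.5,0],[0,-0.5,0],[0,-0.5,0],[0,-0.5,0]],"yaw":[0,0,0,0,0,0,0,0,0,0]}' | tail -1
python3 -c "
from h import *
st(); snap('side','s12'); snap('scene','s13')
a=cv2.imread('pics/s12.png')[80:280,180:380]; b=cv2.imread('pics/s13.png')[40:240,330:530]
cv2.imwrite('pics/s12c.png',np.hstack([cv2.resize(i,(400,400),interpolation=cv2.INTER_CUBIC) for i in (a,b)]))"
```

```text
finger_gap: 0.0112
grip_force: 0.0
finger_gap: 0.0276
grip_force: 0.0
finger_gap: 0.0323
grip_force: 0.0
t 59.33 grasp [0.5464 0.3803 0.1636] h 92.7 F [-0.3  0.3 -0.6] gap 0.0323 grip 0.0
grip_force: 0.0
grip_force: 0.0
t 61.0 grasp [0.5553 0.1822 0.3644] h 92.8 F [-0.7  0.1  0.4] gap 0.0318 grip 0.0
```

View pics/s12c.png

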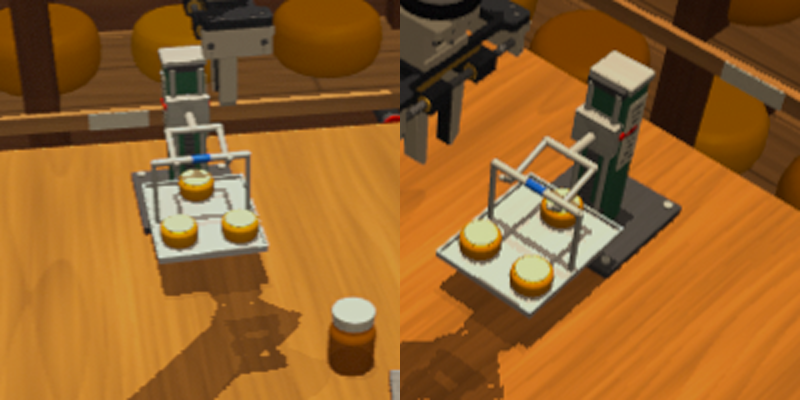

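The pan hangs on both prongs, nearly level, with all the wheels cream up. I let it settle and check that it is still.

```bash
W='.'
for i in 1 2 3 4 5 6 7 8 9 10; do python3 -m crank '{"travel":[[0,0,0],[0,0,0],[0,0,0],[0,0,0],[0,0,0],[0,0,0],[0,0,0],[0,0,0],[0,0,0],[0,0,0]],"yaw":[0,0,0,0,0,0,0,0,0,0]}' >/dev/null; done
python3 -c "
from h import *
L=[snap('scene')[60:220,340:500].astype(int) for _ in range(12)]
print([int(np.abs(L[i]-L[0]).max()) for i in range(12)], [int((np.abs(L[i]-L[0]).max(2)>30).sum()) for i in range(12)]); st()
snap('scene','s14'); snap('side','s15')
c2=lambda u,v:(u,v)"

```

```text
[0, 7, 7, 7, 7, 7, 7, 6, 6, 7, 7, 6] [0, 0, 0, 0, 0, 0, 0, 0, 0, 0, 0, 0]
t 70.03 grasp [0.5557 0.1805 0.3635] h 92.7 F [-0.2 -0.2 -0.2] gap 0.0327 grip 0.0
```

```bash
python3 -c "
from cell import finish_job
print(finish_job())"
```

```text
the job is handed in; nothing more can be done
None
```

I handed the job in at about 70 s: all three yellow wheels are in the pan cream face up, the pan hangs still on both prongs of the balance, and the leaf is back down flat; the hand-in returned no verdict.

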